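# Retract the three locating pins of the fixture plate in order

### The job

Clear the plywood fixture plate for the next job by pushing its three raised steel locating pins fully down, one after the other: first the slim pin without a head, then the one with the square head, and last the main locator with the broad round head. Press each lightly from above with the fingertips, no harder than it needs, and keep off the square and round pins and their blocks until their turn. Grasp nothing, and leave the screwdriver, the offcut and the pot where they lie.

Things in the scene. Friction and masses are not known exactly. Their poses are not given: they have to be found in the camera images.
- plate: pale plywood fixture plate, screwed down, 260 x 360 mm, on four rubber feet; its upper face is 30 mm above this origin, which lies on the bench under the middle of the row of pins; the plate reaches from -100 to +160 mm along its x and +-180 mm along its y; it may be turned up to 20 degrees
- slim_block: fixed aluminium locator block, 56 x 56 x 22 mm, screwed on the plate, that guides the slim pin; origin at the centre of its underside, on the plate (z = 30 mm)
- slim_top (a point): centre of the top face of the slim locating pin: a slim plain steel pin without a head, 14 mm across. It moves with the pin. The top stands 28 mm above its block (80 mm above the bench) when fully up, 14 mm above its block (66 mm above the bench) when fully down.
- slim_pin (a joint): how far the slim pin is pushed straight down, in m: 0 fully up, 0.014 fully down against its stop. No spring: sliding friction of about 3 N (a little more when pushed fast) holds it wherever it is left. It starts 0 to 3 mm down. The head rides on a stiff buffer spring (2.5 N per mm, up to 6 mm), so it yields about 1 mm while the pin slides and a little more at the stop, which is thus felt softly
- square_block: fixed aluminium locator block, 56 x 56 x 22 mm, screwed on the plate, that guides the square pin; origin at the centre of its underside, on the plate (z = 30 mm)
- square_top (a point): centre of the top face of the square locating pin: a steel pin with a square head, 26 x 26 x 8 mm. It moves with the pin. The top stands 28 mm above its block (80 mm above the bench) when fully up, 14 mm above its block (66 mm above the bench) when fully down.
- square_pin (a joint): how far the square pin is pushed straight down, in m: 0 fully up, 0.014 fully down against its stop. No spring: sliding friction of about 3 N (a little more when pushed fast) holds it wherever it is left. It starts 0 to 3 mm down. The head rides on a stiff buffer spring (2.5 N per mm, up to 6 mm), so it yields about 1 mm while the pin slides and a little more at the stop, which is thus felt softly
- round_block: fixed aluminium locator block, 56 x 56 x 22 mm, screwed on the plate, that guides the round pin; origin at the centre of its underside, on the plate (z = 30 mm)
- round_top (a point): centre of the top face of the round locating pin: a steel pin with a broad round head, 40 mm across and 8 mm thick. It moves with the pin. The top stands 28 mm above its block (80 mm above the bench) when fully up, 14 mm above its block (66 mm above the bench) when fully down.
- round_pin (a joint): how far the round pin is pushed straight down, in m: 0 fully up, 0.014 fully down against its stop. No spring: sliding friction of about 3 N (a little more when pushed fast) holds it wherever it is left. It starts 0 to 3 mm down. The head rides on a stiff buffer spring (2.5 N per mm, up to 6 mm), so it yields about 1 mm while the pin slides and a little more at the stop, which is thus felt softly
- screwdriver: loose screwdriver, 206 x 49 x 28 mm, lying on the plate behind the pins (farther from the robot), along the row; leave alone. Origin under its middle
- offcut: loose hardwood offcut, 56 x 95 x 30 mm, on the bench to the right of the plate; leave alone. Origin at the centre of its underside
- pot: loose white enamel pot, open, upright, 79 mm across, 88 mm high, on the bench to the left of the plate; leave alone. Origin at the centre of its underside

How it is judged (in metres and radians):
On the way, in this order (a step that is already met when the one before it is completed fails the run):
1. the slim pin is down, the other two still up (value of joint slim_pin above 0.01 m and value of joint each of square_pin, round_pin below 0.006 m), for 0.1 s.
2. the square-headed pin is down too, the round-headed one still up (value of joint each of slim_pin, square_pin above 0.01 m and value of joint round_pin below 0.006 m), for 0.1 s.
3. the round-headed pin is down as well (value of joint each of slim_pin, square_pin, round_pin above 0.01 m), for 0.1 s.
At the end, for the whole second after the job is handed in: All three pins are more than 10 mm down (of 14 mm), and screwdriver, offcut and pot lie within 20 mm of where they were (all of step 3 and distance of each of screwdriver, offcut, pot from where it was at the start of the episode below 0.02 m); the robot touches nothing.
It fails at once if the square-headed or round-headed pin (or its block) was touched or moved before the slim one was down (value of joint slim_pin below 0.01 m and (value of joint any of square_pin, round_pin above 0.006 m or contact force between the fingers and square_block above 1.5 N or contact force between the fingers and round_block above 1.5 N)).
It fails at once if the round-headed pin (or its block) was touched or moved before the square-headed one was down (value of joint square_pin below 0.01 m and (value of joint round_pin above 0.006 m or contact force between the fingers and round_block above 1.5 N)).
It fails at once if a pin or its block was pressed harder than 25 N (contact force between the fingers and slim_block above 25 N or contact force between the fingers and square_block above 25 N or contact force between the fingers and round_block above 25 N).
It fails at once if a pin or its block was pressed with something other than the fingers (contact force between the arm and slim_block above 2 N or contact force between the arm and square_block above 2 N or contact force between the arm and round_block above 2 N).
It fails at once if a bystander (screwdriver, offcut, pot) was moved or lifted by more than 20 mm (distance of any of screwdriver, offcut, pot from where it was at the start of the episode above 0.02 m).
It also fails if it takes over 38 s, if anything falls off the work surface, if the arm or the gripper's body presses on something with over 40 N, if the wrist force passes 120 N, or if a joint passes its speed limit or range.

### The arm

A 6-joint arm with a two-finger parallel gripper is mounted at the origin on a cart in front of the work surface, level with it; the furniture and walls round the work are solid. World frame = base frame: x ahead of the robot, y to its left, z up, the work surface at z = 0. Lengths are in mm, angles in degrees, forces in N, time in s.
With the tool pointing down it reaches from about 300 to 850 mm from the base axis. Payload 4.2 kg.
Tool frame: the origin (TCP) lies on the centre line of the jaws, within the pads' length; the fingertips stand 11 mm ahead of it and the grasp point (between the pads) lies 8 mm behind it; z points along the fingers, y is the line along which they close (so a half turn about z gives the same grasp; the last joint's range is limited). The gripper opens to 91 mm and grips with 3 to 60 N. Pads are 32 mm wide; open, the fingers measure 118 mm over their backs; the gripper's body (76 mm by 178 mm) begins 60 mm behind the grasp point.
Start: joints at [66.291, 18.312, 89.639, -0, 72.044, -1.146], TCP at [220.631, 531.003, 224.976] pointing down, gripper open.
Joint ranges: [-177.97, 177.97], [-48.28, 115.42], [12.27, 149.76], [-77.06, 257.06], [2.81, 150.46], [-146.56, 146.56]. Speed limits (degrees/s): [147.25, 147.25, 180, 180, 180, 180].

### API

Orientations are given as [roll, pitch, yaw] about the fixed x, y, z axes, in that order (R = Rz(yaw) Ry(pitch) Rx(roll)).
In Python, from workcell import env, grab_frame, camera_model, models gives the robot as it stands.
- The arm moves only by the shell command python3 -m crank 'ROWS' [FORCE]. ROWS is text: rows parted by semicolons, each of 7 numbers parted by spaces: the closure, from -1 (fully open) to 1 (shut), so that 0 is half open, then the shift along the tool's x, y, z in mm, then the turn, a rotation vector about the tool's x, y, z in degrees. A call has 1 to 10 rows; each row shifts and turns the commanded pose from where the row before left it, along the tool's axes as they then stand; what a row does not reach is not made up. A row lasts 1/8 s, in which the tool goes at most 62.5 mm and 10.7 degrees, less where a joint would pass 70% of its speed; a pose out of reach is approached as far as the arm can. A call is refused whole if a number of a shift passes 62.5 or a number of a turn 10.7, either way. A call with a gripper value outside its range is refused whole. The fingers move at their own pace and stop on an object; FORCE is the grip in N (left out, the last holds). Time passes only in rows, so rows that do not move let the fingers close. It gives the time, the measured TCP pose, the force, the opening and the grip force at its end, in the units of the state.
- env.state(): the state, without advancing time (a new reading comes with each control period).
- grab_frame(name): name is "scene" or "top" or "wrist"; returns the picture (400x640x3 uint8, blue, green, red); there is no depth.
- camera_model(name): a dict with "K" (3x3 intrinsics, pixels), "R" (3x3) and "t" (3): a world point X has camera coordinates R X + t; the wrist camera has in their place "mount" (4x4, takes a point from camera to tool coordinates, whose origin is the TCP and whose axes are the flange's). Camera axes: x right, y down, z forward; pixel columns grow to the right and rows downward; lengths in mm; the calibration is good to about 2 mm. A picture is of the moment at which its call begins: read the wrist's pose just before it. camera_model takes no time and is no camera call.
- env.job_done(): hands the job in; it is judged then, once.
Trained networks look in the newest picture that a camera, given by its name, has taken for a name from the list of things; names that differ only in an ending like _2 or _b are one class to them, and where a whole thing is asked for, a point or a joint stands for the part that bears it (a point fixed in the world has none). Each returns a list of dicts, best first, with "p" (0 to 1); they miss things now and then, are a little off and sometimes report something else, mostly with a low value. They report only what shows in the picture. A call takes as long as a camera call.
- models.search_frame(name, camera): "point" ([x, y, z] in mm, in world coordinates, good to about 4 mm: the middle of the surface that is visible of it).
The state is a dict: "time_s": time; "qpos": joint angles; "qvel": joint speeds; "effort": joint torques, N m; "ee_pos": TCP position; "ee_rot": TCP orientation; "force": force on the tool from outside, world axes, zero at the start; "torque": the same for the moment, N m; "gripper_width": finger opening in mm; "gripper_force": force on a finger pad.
Only numpy, scipy, OpenCV 4.12 (cv2) and the standard library are available. Lean on these libraries where they do the work, as an engineer would, in place of code of your own. Each camera call takes 0.05 s, during which the arm holds its last target. There are 200 camera calls.

## Working session

There is one attempt and no reset: what is moved stays moved. The work goes in short steps, Python scripts to look and compute and a shell command to move; the robot and the scene stay as the last step left them, time stands still between calls to the robot, and variables do not carry over. Pictures are saved under pics/ and viewed, at most 10 in all, crops included, and the job is handed in when it is done.

```bash
mkdir -p pics; python3 - <<'E'
from workcell import env, grab_frame, camera_model, models
import cv2
for c in ("top","scene"):
    cv2.imwrite(f"pics/{c}0.png",grab_frame(c))
    for n in ("slim_top","square_top","round_top","slim_block","square_block","round_block"):
        for d in models.search_frame(n,c)[:2]: print(c,n,[round(v) for v in d["point"]],round(d["p"],2))
s=env.state(); print(s["time_s"],s["ee_pos"],s["ee_rot"],s["force"],s["gripper_width"])
E
```

```text
top round_top [561, -154, 76] 0.57
top slim_block [537, -48, 51] 0.76
top slim_block [656, -78, 57] 0.49
top square_block [516, 62, 50] 0.91
top square_block [657, -80, 57] 0.75
top round_block [550, -146, 58] 0.65
scene slim_top [530, -52, 71] 0.47
scene round_top [556, -159, 77] 0.61
scene slim_block [529, -58, 51] 0.64
scene slim_block [534, -51, 70] 0.45
scene square_block [509, 56, 47] 0.65
scene round_block [550, -158, 55] 0.73
0.7 [220.6173131  530.99589555 224.99459898] [1.79992458e+02 2.43732994e-03 1.57438455e+02] [ 0.05045664 -0.48254144 -0.60503932] 91.12473719795338
```

View pics/top0.png

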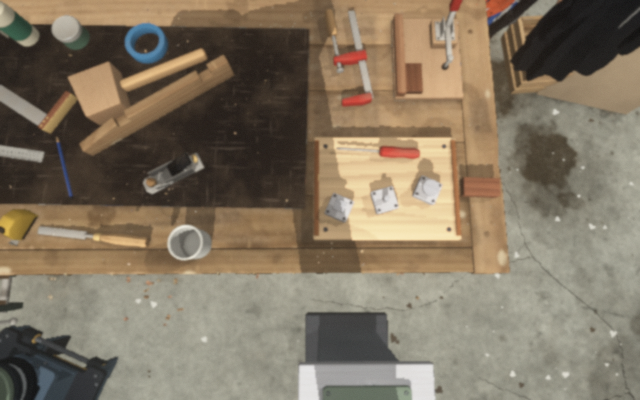

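View pics/scene0.png

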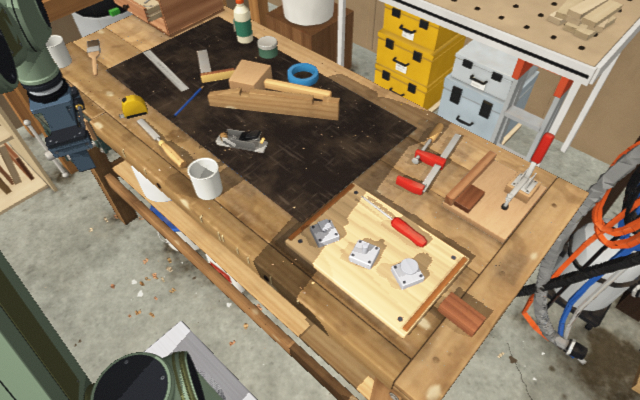

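The top picture shows the square pin at (340,207), the slim one at (385,200) and the round one at (427,188). The world row runs from about (512,60) to (555,-157), at a yaw of about 11°. I'm moving over the slim pin at a safe height with the gripper shut.

```bash
python3 -m crank '1 -46 -38 0 0 0 0;1 -46 -38 0 0 0 0;1 -46 -38 0 0 0 0;1 -46 -38 0 0 0 0;1 -46 -38 0 0 0 0;1 -46 -38 0 0 0 0;1 -46 -38 0 0 0 0;1 -46 -38 0 0 0 0;1 -46 -38 0 0 0 0;1 -46 -38 0 0 0 0' 5
cat > h.py <<'E'
from workcell import env, grab_frame, camera_model, models
import numpy as np
from scipy.spatial.transform import Rotation as Ro
def rel(p):
    s=env.state(); R=Ro.from_euler('xyz',s["ee_rot"],degrees=True)
    return np.round(R.inv().apply(np.array(p,float)-s["ee_pos"]),1)
def ray(uv,z,pose):
    m=camera_model("wrist"); M=np.array(m["mount"]); pos,rot=pose
    R=Ro.from_euler('xyz',rot,degrees=True).as_matrix()
    d=R@M[:3,:3]@np.linalg.inv(m["K"])@np.array([*uv,1.]); o=R@M[:3,3]+pos
    return o+d*(z-o[2])/d[2]
E
python3 - <<'E'
from h import *
print(rel([533,-51,190]))
E
```

```text
time_s: 1.95
ee_pos: [500.4, 1.7, 225.3]
ee_rot: [180.0, 0.0, 157.4]
force: [1.0, 0.6, 0.2]
gripper_width: 0.6
gripper_force: 0.0
[-50.3 -36.2  35.3]
```

```bash
python3 -m crank '1 -25 -18 0 0 0 0;1 -25 -18 0 0 0 0;1 0 0 0 0 0 0;1 0 0 0 0 0 0'
python3 - <<'E'
from h import *
import cv2
s=env.state(); print(s["ee_pos"],s["ee_rot"],s["force"])
cv2.imwrite("pics/w1.png",grab_frame("wrist"))
for n in ("slim_top","square_top","round_top"):
    for d in models.search_frame(n,"wrist")[:2]: print(n,np.round(d["point"],1),round(d["p"],2))
print(camera_model("wrist")["mount"])
E
```

```text
time_s: 2.45
ee_pos: [531.5, -48.3, 224.8]
ee_rot: [180.0, -0.1, 157.4]
force: [-0.7, -0.4, -0.0]
gripper_width: 0.4
gripper_force: 0.0
[531.46283788 -48.31343482 224.83555189] [ 1.79978993e+02 -5.20206217e-02  1.57434032e+02] [-0.66222001 -0.41402458 -0.04829223]
slim_top [528.4 -48.9  75.9] 0.44
square_top [514.4  58.3  76.3] 0.93
square_top [530.2 -49.2  52.6] 0.36
round_top [ 548.5 -155.2   76. ] 0.9
[[-9.99327610e-04 -9.62448917e-01 -2.71461018e-01  7.60320867e+01]
 [ 9.99999355e-01 -1.10811307e-03  2.47458224e-04 -3.55445061e-01]
 [-5.38975402e-04 -2.71460595e-01  9.62449404e-01 -1.59837581e+02]
 [ 0.00000000e+00  0.00000000e+00  0.00000000e+00  1.00000000e+00]]
```

View pics/w1.png

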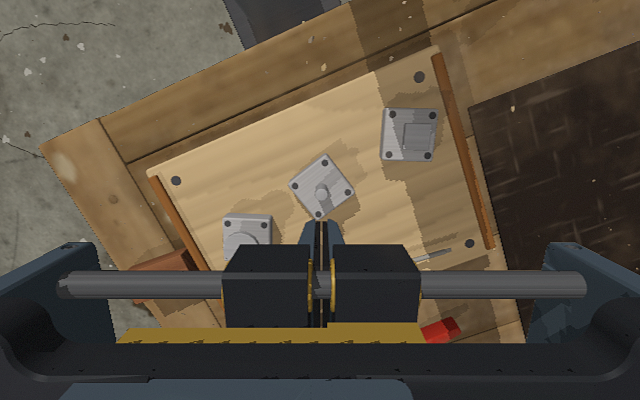

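The wrist view shows the slim pin near (321,188), the square head near (420,136), and the round head partly hidden near (242,245). I'm enlarging it to get pixel positions.

```bash
python3 - <<'E'
import cv2
i=cv2.imread("pics/w1.png")[95:245,215:455]
cv2.imwrite("pics/w1c.png",cv2.resize(i,None,fx=3.3333,fy=3.3333,interpolation=cv2.INTER_CUBIC))
E
```

```text
(no output)
```

View pics/w1c.png

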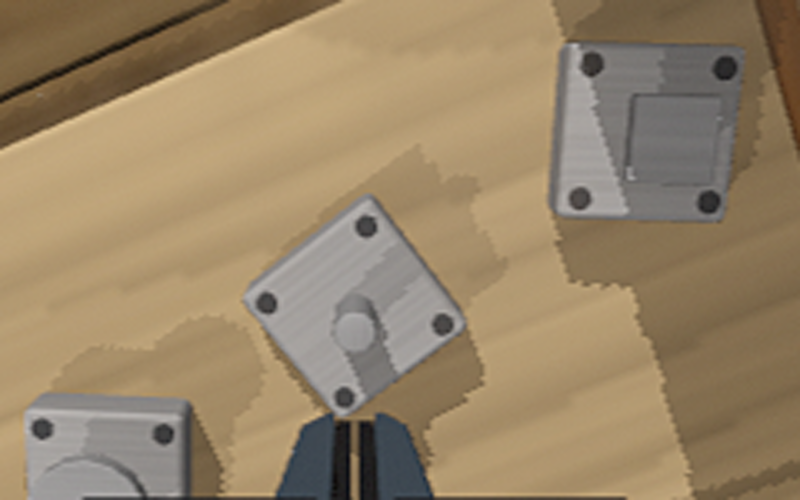

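```bash
python3 - <<'E'
from h import *
s=env.state(); P=(s["ee_pos"],s["ee_rot"])
for n,uv,z in (("slim",(322.1,194.9),79),("slimblk",(321.4,188.8),52),("sq",(417.2,137),79),("sqblk",(409.9,134.8),52),("round",(239,252.5),79)):
    p=ray(uv,z,P); print(n,p.round(1),"tip rel",rel([p[0],p[1],79+11]))
E
```

```text
slim [535.8 -48.7  79. ] tip rel [ -4.2   0.9 135.1]
slimblk [535.6 -49.3  52. ] tip rel [ -4.2   0.3 135.1]
sq [517.3  60.   79. ] tip rel [ 54.5  94.3 135.2]
sqblk [517.1  60.6  52. ] tip rel [ 54.9  94.7 135.2]
round [ 561.  -157.3   79. ] tip rel [-69.  -89.7 135.1]
```

```bash
python3 -m crank '1 -4 0.5 30 0 0 0;1 0 0 35 0 0 0;1 0 0 35 0 0 0;1 0 0 25 0 0 0;1 0 0 4 0 0 0;1 0 0 2 0 0 0;1 0 0 2 0 0 0;1 0 0 0 0 0 0;1 0 0 0 0 0 0'
```

```text
time_s: 3.78
ee_pos: [536.1, -50.0, 92.4]
ee_rot: [180.0, 0.1, 157.4]
force: [0.5, -0.2, 0.5]
gripper_width: 0.2
gripper_force: 0.0
```

```bash
python3 -m crank '1 0 0 2 0 0 0;1 0 0 2 0 0 0;1 0 0 2 0 0 0;1 0 0 2 0 0 0;1 0 0 0 0 0 0'; python3 -m crank '1 0 0 2 0 0 0;1 0 0 2 0 0 0;1 0 0 2 0 0 0;1 0 0 1 0 0 0;1 0 0 0 0 0 0;1 0 0 0 0 0 0'
```

```text
time_s: 4.4
ee_pos: [536.0, -49.9, 83.9]
ee_rot: [180.0, 0.0, 157.4]
force: [0.1, 0.4, 1.4]
gripper_width: 0.3
gripper_force: 1.0
time_s: 5.15
ee_pos: [536.0, -49.9, 76.9]
ee_rot: [180.0, 0.0, 157.4]
force: [0.8, -1.0, 2.0]
gripper_width: 0.3
gripper_force: 0.9
```

```bash
python3 -m crank '1 0 0 1 0 0 0;1 0 0 0.5 0 0 0;1 0 0 0 0 0 0;1 0 0 0 0 0 0'
```

```text
time_s: 5.65
ee_pos: [536.0, -49.9, 75.6]
ee_rot: [180.0, 0.0, 157.4]
force: [-0.1, 0.0, 4.4]
gripper_width: 0.4
gripper_force: 2.0
```

```bash
python3 -m crank '1 0 0 1 0 0 0;1 0 0 0 0 0 0'; python3 -m crank '1 0 0 -40 0 0 0;1 0 0 -60 0 0 0;1 0 0 -50 0 0 0;1 0 0 0 0 0 0;1 0 0 0 0 0 0'
python3 - <<'E'
from h import *
import cv2
s=env.state(); print(s["ee_pos"],s["ee_rot"])
i=grab_frame("wrist");cv2.imwrite("pics/w2.png",i)
cv2.imwrite("pics/w2c.png",cv2.resize(i[95:245,215:455],None,fx=3.3333,fy=3.3333,interpolation=cv2.INTER_CUBIC))
print(rel([517.2,60.2,92]),rel([558,-157,92]))
E
```

```text
time_s: 5.9
ee_pos: [536.0, -49.9, 74.7]
ee_rot: [180.0, 0.0, 157.4]
force: [-1.0, -1.0, 5.8]
gripper_width: 0.6
gripper_force: 3.0
time_s: 6.52
ee_pos: [534.8, -49.7, 223.1]
ee_rot: [-180.0, -0.2, 157.4]
force: [0.7, -0.4, -0.1]
gripper_width: 0.4
gripper_force: 0.0
[534.82250253 -49.73913227 223.07178427] [-1.79966174e+02 -1.58444778e-01  1.57437140e+02]
[ 57.7  94.9 130.6] [-63.3 -90.  130.3]
```

View pics/w2c.png

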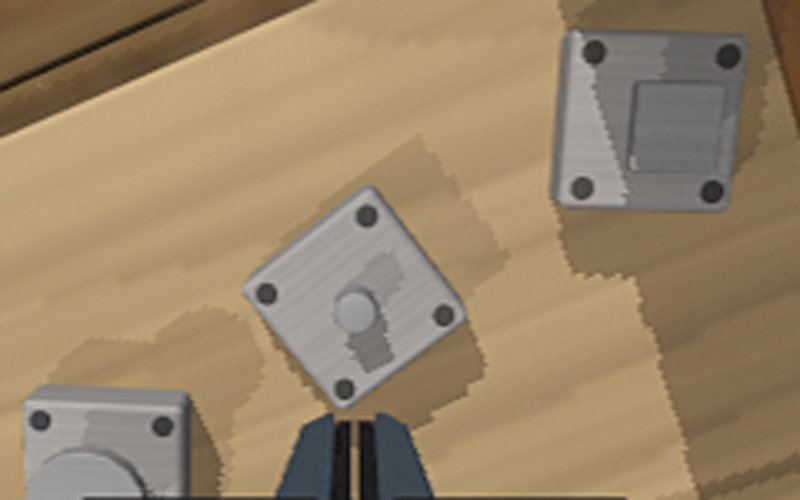

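The slim pin, at crop (355,313), has a clearly shorter stem and shadow, so it is down. The square head at crop (678,127) is unchanged. I'll do the square pin next.

```bash
python3 -m crank '1 29 47 0 0 0 0;1 29 47 0 0 0 0;1 0 0 35 0 0 0;1 0 0 40 0 0 0;1 0 0 35 0 0 0;1 0 0 12 0 0 0;1 0 0 6 0 0 0;1 0 0 2 0 0 0;1 0 0 0 0 0 0;1 0 0 0 0 0 0'
```

```text
time_s: 7.82
ee_pos: [518.9, 59.2, 95.3]
ee_rot: [180.0, 0.1, 157.4]
force: [1.1, 0.2, 0.3]
gripper_width: 0.3
gripper_force: 0.0
```

```bash
python3 -m crank '1 2 0.5 2 0 0 0;1 0 0 2 0 0 0;1 0 0 2 0 0 0;1 0 0 2 0 0 0;1 0 0 2 0 0 0;1 0 0 2 0 0 0;1 0 0 0 0 0 0'; python3 -m crank '1 0 0 2 0 0 0;1 0 0 2 0 0 0;1 0 0 2 0 0 0;1 0 0 1 0 0 0;1 0 0 0 0 0 0;1 0 0 0 0 0 0'
```

```text
time_s: 8.7
ee_pos: [516.7, 60.4, 82.3]
ee_rot: [180.0, -0.0, 157.4]
force: [-0.7, 0.8, 2.4]
gripper_width: 0.5
gripper_force: 1.0
time_s: 9.45
ee_pos: [516.7, 60.4, 75.6]
ee_rot: [180.0, 0.0, 157.4]
force: [-1.2, 0.1, 3.5]
gripper_width: 0.6
gripper_force: 2.0
```

```bash
python3 -m crank '1 0 0 1 0 0 0;1 0 0 0 0 0 0;1 0 0 0 0 0 0'
```

```text
time_s: 9.82
ee_pos: [516.7, 60.4, 74.7]
ee_rot: [180.0, 0.0, 157.4]
force: [-1.5, 0.4, 6.0]
gripper_width: 0.4
gripper_force: 3.1
```

```bash
python3 -m crank '1 0 0 -40 0 0 0;1 0 0 -60 0 0 0;1 0 0 -50 0 0 0;1 -10 -46 0 0 0 0;1 -20 -46 0 0 0 0;1 -20 -46 0 0 0 0;1 -21 -46 0 0 0 0;1 0 0 0 0 0 0;1 0 0 0 0 0 0'
python3 - <<'E'
from h import *
import cv2
s=env.state(); print(s["ee_pos"],s["ee_rot"])
i=grab_frame("wrist");cv2.imwrite("pics/w3.png",i)
print([ (np.round(d["point"],1),d["p"]) for d in models.search_frame("round_top","wrist")])
E
```

```text
time_s: 10.95
ee_pos: [511.6, -136.5, 223.9]
ee_rot: [180.0, -0.0, 157.4]
force: [0.1, 0.6, 0.2]
gripper_width: 0.9
gripper_force: 0.0
[ 511.55465302 -136.51948782  223.8736638 ] [ 1.79973561e+02 -4.88322893e-02  1.57403930e+02]
[]
```

View pics/w3.png

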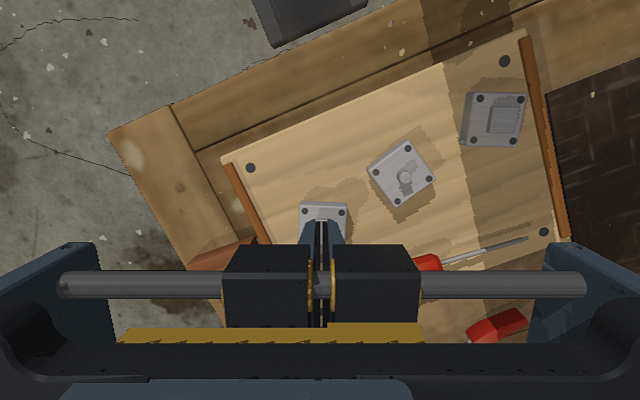

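The fingers hide the round head here. Its two front screws at (305,211) and (341,212) give the block centre, and I'll cross-check that with w1.

```bash
python3 - <<'E'
from h import *
def c(a,b,P):
    a,b=ray(a,52,P)[:2],ray(b,52,P)[:2]; m=(a+b)/2; d=b-a; n=np.array([-d[1],d[0]])
    if n[0]<0:n=-n
    print(np.linalg.norm(d).round(1),(m+n/2).round(1)); return m+n/2
s=env.state(); f=lambda u,v:(215+u*.3,95+v*.3)
p=c((305,211),(341,212),(s["ee_pos"],s["ee_rot"]))
c(f(41,429),f(163,433),(np.array([531.5,-48.3,224.8]),[180,-.05,157.43]))
q=c(f(40,421),f(163,427),(np.array([534.8,-49.7,223.1]),[-179.97,-.16,157.44]))
print(rel([*((p+q)/2),92]))
E
```

```text
41.0 [ 559.3 -153.8]
42.2 [ 559.6 -155.3]
42.2 [ 559.7 -155.4]
[-51.5   0.8 132.2]
```

```bash
python3 -m crank '1 -26 0.5 0 0 0 0;1 -26 0 0 0 0 0;1 0 0 35 0 0 0;1 0 0 40 0 0 0;1 0 0 35 0 0 0;1 0 0 12 0 0 0;1 0 0 6 0 0 0;1 0 0 2 0 0 0;1 0 0 0 0 0 0;1 0 0 0 0 0 0'
```

```text
time_s: 12.3
ee_pos: [560.4, -156.5, 95.3]
ee_rot: [180.0, 0.1, 157.4]
force: [0.2, 0.3, -0.9]
gripper_width: 0.7
gripper_force: 0.0
```

```bash
python3 -m crank '1 0 0 2 0 0 0;1 0 0 2 0 0 0;1 0 0 2 0 0 0;1 0 0 2 0 0 0;1 0 0 2 0 0 0;1 0 0 2 0 0 0;1 0 0 0 0 0 0'
```

```text
time_s: 13.18
ee_pos: [559.9, -156.3, 82.3]
ee_rot: [180.0, -0.0, 157.4]
force: [-0.5, 0.0, 1.6]
gripper_width: 0.4
gripper_force: 1.0
```

```bash
python3 -m crank '1 0 0 2 0 0 0;1 0 0 2 0 0 0;1 0 0 2 0 0 0;1 0 0 1 0 0 0;1 0 0 1 0 0 0;1 0 0 0 0 0 0;1 0 0 0 0 0 0'; python3 -m crank '1 0 0 -40 0 0 0;1 0 0 -60 0 0 0;1 0 0 -40 0 0 0;1 -40 0 0 0 0 0;1 -40 0 0 0 0 0;1 0 0 0 0 0 0;1 0 0 0 0 0 0'
python3 - <<'E'
from h import *
import cv2
i=grab_frame("wrist");cv2.imwrite("pics/w4.png",i)
E
```

```text
time_s: 14.05
ee_pos: [559.9, -156.3, 74.9]
ee_rot: [180.0, 0.0, 157.4]
force: [-1.6, -0.1, 6.1]
gripper_width: 0.5
gripper_force: 2.9
time_s: 14.92
ee_pos: [633.0, -186.6, 213.5]
ee_rot: [180.0, -0.1, 157.4]
force: [-0.3, -0.0, 0.2]
gripper_width: 0.4
gripper_force: 0.0
```

View pics/w4.png

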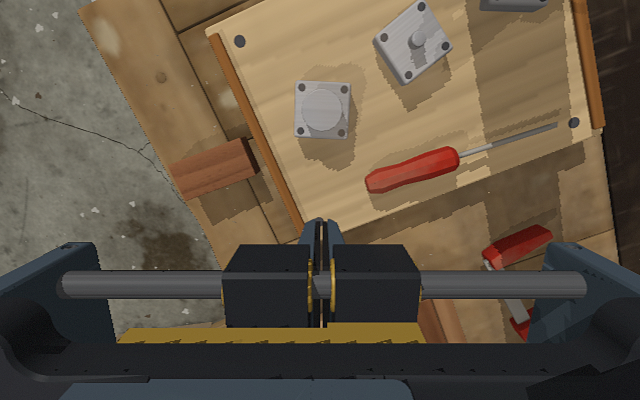

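The round head at (322,110) and the slim pin at (420,40) are down, and the screwdriver and offcut lie undisturbed. All three presses ended at the same height with the same force. The arm is clear, so I'm handing in.

```bash
python3 -c "
from workcell import env
print(env.job_done())"
```

```text
the job is handed in; nothing more can be done
None
```

I pushed all three pins down to their stops in order (slim, square, round), with about 6 N at most, left the screwdriver, offcut and pot alone, and handed the job in at about 15 s; no verdict was returned.

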